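# Find and release the latched channel key on the pit-table charger

## Robot

A 6-joint arm with a two-finger parallel gripper is mounted at the origin on the work surface. World frame = base frame: x ahead of the robot, y to its left, z up, the work surface at z = 0. Lengths are in m, angles in rad, forces in N, time in s.
With the tool pointing down it reaches from about 0.225 to 0.875 m from the base axis. Payload 3.4 kg.
Tool frame: the origin (TCP) lies at the very end of the fingers, on their centre line; the grasp point (between the pads) lies 19 mm behind it; z points along the fingers, y is the line along which they close (so a half turn about z gives the same grasp; the last joint's range is limited). The gripper opens to 85 mm and grips with 20 to 120 N. Pads are 22 mm wide; open, the fingers measure 114 mm over their backs; the gripper's body (76 mm by 85 mm) begins 54 mm behind the grasp point. The pads swing forward as they close: fully open they stand 13 mm farther back than shut.
Start: joints at [1.143, 0.276, 1.505, -0, 1.361, -0.121], TCP at [0.174, 0.548, 0.231] pointing down, gripper open.
Joint ranges: [-2.89, 2.89], [-0.75, 2.08], [0.22, 2.7], [-1.18, 4.32], [0.11, 2.71], [-2.7, 2.7]. Speed limits (rad/s): [2.57, 2.57, 3.14, 3.14, 3.14, 3.14].

## Interface

Orientations are given as a unit quaternion [w, x, y, z].
In Python, from rig import get_state, optics, sign_off gives the robot as it stands.
- The arm moves only by the tool send_rows, never from a script. Its argument "increments" is a list of rows, each an object with "gripper": the gripper's target within -1 to 1 (shut at 1, half-way at 0, fully open at -1); "linear": the shift along the world's x, y, z in m, a list of three; "delta_rot": the turn, a rotation vector about the world's x, y, z in rad, a list of three. In form: [{"gripper": gripper, "linear": [dx, dy, dz], "delta_rot": [rx, ry, rz]}, ...]. A call has 1 to 8 rows; each row is the pose to reach, as a shift and turn from the pose commanded when the call began; what a row does not reach only later rows make up. A row lasts 1/10 s, in which the tool goes at most 50 mm and 8.59 degrees, less where a joint would pass 70% of its speed; a pose out of reach is approached as far as the arm can. A call with a gripper value outside its range is refused whole. The fingers move at their own pace and stop on an object; "newtons" is the grip in N (left out, the last holds). Time passes only in rows, so rows that repeat a pose let the fingers close. It gives the time, the measured TCP pose, the force, the opening and the grip force at its end, in the units of the state.
- get_state(): the state, without advancing time (a new reading comes with each control period).
- optics.get_image(name): name is "scene" or "top" or "wrist"; returns a dict with "pixels" (420x560x3 uint8, blue, green, red), "K" (3x3 intrinsics, pixels), "k1" (the pictures are not rectified: a ray, as slopes to the right and down, at radius r is drawn at 1 + k1 r^2 times it, then the intrinsics apply), "rvec" (rotation vector, rad) and "tvec" (3), from world to camera coordinates, as OpenCV has them; the wrist camera has in their place "T_tool_cam" (4x4, takes a point from camera to tool coordinates, whose origin is the TCP and whose axes are the flange's). Camera axes: x right, y down, z forward; pixel columns grow to the right and rows downward; lengths in m; the calibration is good to about 2 mm. A picture is of the moment at which its call begins: read the wrist's pose just before it. There is no depth.
- sign_off(): hands the job in; it is judged then, once.
The state is a dict: "clock": time; "qpos": joint angles; "qd": joint speeds; "effort": joint torques, N m; "position": TCP position; "ee_rot": TCP orientation; "contact_force": force on the tool from outside, world axes, zero at the start; "moment": the same for the moment, N m; "width": finger opening in m; "gripper_force": force on a finger pad.
Only numpy, scipy, OpenCV 4.12 (cv2) and the standard library are available. Lean on these libraries where they do the work, as an engineer would, in place of code of your own. Each camera call takes 0.05 s, during which the arm holds its last target. There are 200 camera calls.

## Task

One of the charger's four identical keys has been left latched down. With the fingertips tap each key lightly, one at a time and in order from the end of the row with the round dial, without releasing the latched one or pushing a free one all the way down; then press the latched key until it lets go, and let it come up level with the others. Leave everything else on the table where it is, the battery packs in the charger included.

Things in the scene. Friction and masses are not known exactly. Their poses are not given: they have to be found in the camera images.
- charger: charging station, fixed: black housing 168 mm (x) by 270 mm (y). Origin under its middle, on the table; x to its rear, y along the key row to the dial end. x from -85 to 5 mm is a deck 60 mm high with the keys at x = -42 and a round steel dial (22 mm wide, 8 mm high, unused) at x = -16, y = 119. Behind: four battery trays, walls 50 mm high, two with a pack; which are filled says nothing of the keys
- key_1: the first of four identical white keys, counted from the dial end; origin: middle of its flat top face, z up. Keys are 34 mm (charger x) by 26 mm (y), 50 mm from middle to middle along the charger's y. A free key's top is 76 mm above the table, 16 mm above the deck; the latched one starts 5 mm lower, at 71 mm
- key_2: the second of four identical white keys, counted from the dial end; origin: middle of its flat top face, z up. A free key moves straight down 11 mm at most against a spring: 1.2 N starts it, each further mm takes 0.4 N (5.6 N at the bottom). It does not catch, but pressing it 8 mm or more counts as pushed all the way down
- key_3: the third of four identical white keys, counted from the dial end; origin: middle of its flat top face, z up. The latched key (any of the four) does not yield below 3.2 N. Its catch lets go once it is pressed 3 mm further (4.4 N); it stops 6 mm further (5.6 N). Once let go, it rises with the finger to 76 mm
- key_4: the last of four identical white keys, counted from the dial end; origin: middle of its flat top face, z up. It has the same size and behaviour as the other three keys
- pack_a: battery pack standing loose in a charger tray, 26 x 46 x 58 mm high, origin under its middle; leave it alone
- pack_b: battery pack like pack_a, in the end tray away from the dial; leave it alone
- can: drinks can, 66 mm across, 115 mm high, standing beside the dial end of the charger, origin under its middle; leave it alone
- bottle: clear drinks bottle, 64 mm across, 200 mm high, behind the charger to the left, origin under its middle; leave it alone
- tape: roll of black tape lying flat, 90 mm across, 20 mm high, behind the charger to the right, origin under its middle; leave it alone
- driver: screwdriver, 180 mm long, lying along its own x beside the end of the charger away from the dial; leave it alone
- car: open-chassis model car, about 330 x 190 mm, 87 mm high, to the right of the charger, origin under its middle; leave it alone
- radio: pistol-grip radio transmitter standing on its foot, about 130 x 110 mm, 227 mm high with the aerial, to the left, origin under its foot; leave it alone

How it is judged:
By the outcome, as a careful person would: the job done as asked, in the order asked, and still so for the second after the job is handed in, with the robot touching nothing.
It also fails if it takes over 58 s, if anything falls off the work surface, if the arm or the gripper's body presses on something with over 40 N, if the wrist force passes 120 N, or if a joint passes its speed limit or range.

## Working session

There is one attempt and no reset: what is moved stays moved. The work goes in short steps, Python scripts to look and compute and a tool call to move; the robot and the scene stay as the last step left them, time stands still between calls to the robot, and variables do not carry over. Pictures are saved under pics/ and viewed, at most 10 in all, crops included, and the job is handed in when it is done.

Besides the shell and the picture viewer there is one more tool, called after ">>>" as name(argument=value, ...) on one line, values as JSON. send_rows: Moves the arm, as the interface text tells. Its arguments: {"type":"object","properties":{"increments":{"type":"array"},"newtons":{"type":"number"}},"required":["increments"]}

```bash
mkdir -p pics
cat > h.py <<'E'
import numpy as np, cv2, json
from rig import get_state, optics, sign_off
def grab(n,f):
    s=get_state(); d=optics.get_image(n); cv2.imwrite('pics/'+f,d['pixels']); return s,d
def ray(d,uv):
    K=np.array(d['K']);k=d['k1']
    p=cv2.undistortPoints(np.array([[uv]],float),K,np.array([k,0,0,0.]))[0,0]
    R=cv2.Rodrigues(np.array(d['rvec'],float))[0];t=np.array(d['tvec'],float).ravel()
    return -R.T@t, R.T@np.array([p[0],p[1],1])
def onz(d,uv,z):
    c,v=ray(d,uv); return c+v*(z-c[2])/v[2]
E
python3 - <<'E'
from h import *
s,d=grab('top','top.png'); grab('scene','scene.png')
print(get_state()); print({k:v for k,v in d.items() if k!='pixels'})
E
```

```text
{'clock': 0.1, 'qpos': array([ 1.14298080e+00,  2.76525360e-01,  1.50604615e+00, -6.81224396e-06,
        1.36068318e+00, -1.20976442e-01]), 'qd': array([ 0.00261491, -0.00079127, -0.00437819, -0.00079532,  0.00229827,
       -0.00087523]), 'effort': array([ 8.23733935e-04, -4.17695332e+01, -2.46407479e+01, -1.14111249e-04,
        5.71675351e-03,  1.19666871e-05]), 'position': array([0.17346873, 0.54770054, 0.23051406]), 'ee_rot': array([-2.21970747e-04,  1.52817641e-01,  9.88254055e-01, -8.00829528e-04]), 'contact_force': array([ 0.3238569 ,  0.23785861, -0.11728673]), 'moment': array([ 0.0192491 , -0.0488777 ,  0.00341535]), 'gripper_force': 0.0, 'width': 0.08536461686870186}
{'K': array([[494.77234234,   0.        , 274.61701354],
       [  0.        , 494.77234234, 211.10851681],
       [  0.        ,   0.        ,   1.        ]]), 'k1': -0.1381236894209648, 'rvec': array([ 2.21036495, -2.15764336,  0.10004249]), 'tvec': array([-0.0351746 ,  0.65346983,  1.40247609])}
```

View pics/top.png

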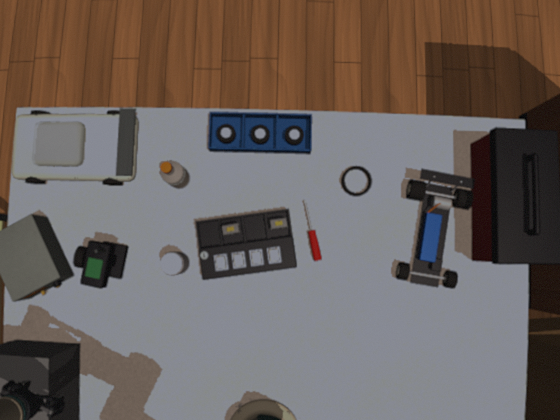

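View pics/scene.png

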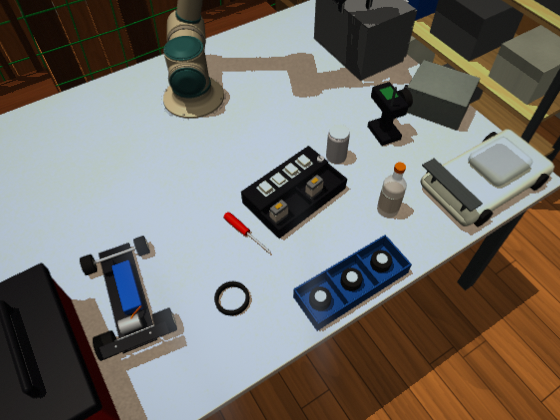

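The top view shows the charger with keys at about (221,262), (238,260), (256,257) and (274,255), and the dial at (204,255), left (+y). The scene view agrees. The can is at (172,262), beside the dial.

```bash
cat >> h.py <<'E'
def keys(d,roi,lo,amin,amax):
    g=cv2.cvtColor(d['pixels'],cv2.COLOR_BGR2GRAY);x0,x1,y0,y1=roi
    m=np.zeros_like(g);m[y0:y1,x0:x1]=(g[y0:y1,x0:x1]>lo)*255
    n,l,st,c=cv2.connectedComponentsWithStats(m)
    return [(c[i],st[i]) for i in range(1,n) if amin<st[i,4]<amax]
E
python3 - <<'E'
from h import *
d=optics.get_image('top')
P=[]
for c,s in keys(d,(198,292,230,273),100,25,400):
    p=onz(d,c,.075);print(c.round(1),s,p.round(4))
w=optics.get_image('wrist');print(w['T_tool_cam'],w['K'],w['k1'])
E
```

```text
[273.8 254.9] [267 247  14  17 196] [ 0.5283 -0.0195  0.075 ]
[256.  257.1] [249 249  15  17 204] [0.5211 0.0295 0.075 ]
[238.5 259.6] [232 251  14  18 198] [0.5128 0.0779 0.075 ]
[203.7 254.9] [200 252   8   7  45] [0.5234 0.1751 0.075 ]
[220.8 262. ] [214 254  14  17 197] [0.505  0.1269 0.075 ]
[279.7 270.8] [260 268  32   5  88] [ 0.4846 -0.0369  0.075 ]
[[ 9.28236700e-04 -9.53581321e-01 -3.01134194e-01  7.63323863e-02]
 [ 9.99997992e-01  3.50389386e-04  1.97290801e-03 -6.00576152e-04]
 [-1.77581400e-03 -3.01135421e-01  9.53579732e-01 -1.42261914e-01]
 [ 0.00000000e+00  0.00000000e+00  0.00000000e+00  1.00000000e+00]] [[366.54252127   0.         282.51359121]
 [  0.         366.54252127 213.44399694]
 [  0.           0.           1.        ]] -0.06483519544431599
```

>>> send_rows(increments=[{"gripper":1,"linear":[0.025,-0.035,0],"delta_rot":[0,0,0.03]},{"gripper":1,"linear":[0.05,-0.07,0],"delta_rot":[0,0,0.07]},{"gripper":1,"linear":[0.075,-0.105,0],"delta_rot":[0,0,0.1]},{"gripper":1,"linear":[0.1,-0.14,0],"delta_rot":[0,0,0.14]},{"gripper":1,"linear":[0.125,-0.175,0],"delta_rot":[0,0,0.18]},{"gripper":1,"linear":[0.15,-0.21,0],"delta_rot":[0,0,0.22]},{"gripper":1,"linear":[0.175,-0.245,0],"delta_rot":[0,0,0.26]},{"gripper":1,"linear":[0.2,-0.28,0],"delta_rot":[0,0,0.3]}], newtons=20)

```text
clock: 1.0
position: [0.3743, 0.2666, 0.2313]
ee_rot: [0.0, 0.002, 1.0, 0.0]
contact_force: [0.3, 0.1, 0.3]
width: -0.0002
gripper_force: 0.0
```

>>> send_rows(increments=[{"gripper":1,"linear":[0.02,-0.035,0],"delta_rot":[0,0,0.03]},{"gripper":1,"linear":[0.045,-0.07,0],"delta_rot":[0,0,0.07]},{"gripper":1,"linear":[0.07,-0.105,0],"delta_rot":[0,0,0.1]},{"gripper":1,"linear":[0.095,-0.14,0],"delta_rot":[0,0,0.13]},{"gripper":1,"linear":[0.12,-0.175,0],"delta_rot":[0,0,0.15]},{"gripper":1,"linear":[0.14,-0.21,0],"delta_rot":[0,0,0.164]},{"gripper":1,"linear":[0.143,-0.214,0],"delta_rot":[0,0,0.164]},{"gripper":1,"linear":[0.143,-0.214,0],"delta_rot":[0,0,0.164]}])

```text
clock: 1.8
position: [0.5169, 0.0533, 0.2309]
ee_rot: [-0.001, -0.077, 0.997, 0.0]
contact_force: [-0.2, 0.5, -0.1]
width: -0.0001
gripper_force: 0.0
```

```bash
cat >> h.py <<'E'
from scipy.spatial.transform import Rotation as Ro
def wcam(s,d):
    q=s['ee_rot'];T=np.eye(4);T[:3,:3]=Ro.from_quat([q[1],q[2],q[3],q[0]]).as_matrix();T[:3,3]=s['position']
    C=np.linalg.inv(T@np.array(d['T_tool_cam']))
    d['rvec']=cv2.Rodrigues(C[:3,:3])[0];d['tvec']=C[:3,3]; return d
E
python3 - <<'E'
from h import *
s,d=grab('wrist','w1.png');wcam(s,d);print(s)
for c,st in keys(d,(0,560,0,420),120,600,6000):
    print(c.round(1),st,onz(d,c,.076).round(4))
E
```

```text
{'clock': 1.8, 'qpos': array([-3.15302369e-02,  1.93312050e-01,  1.61914258e+00,  4.85645586e-04,
        1.33029341e+00, -1.75703109e+00]), 'qd': array([ 0.03924376, -0.0195995 ,  0.02266743,  0.01568413,  0.01342882,
        0.00577485]), 'effort': array([ -1.18534461, -35.7033205 , -24.77554679,  -0.17788114,
        -0.13163533,  -0.05154998]), 'position': array([0.51689739, 0.05330322, 0.23085142]), 'ee_rot': array([-5.48647660e-04, -7.72173314e-02,  9.97014089e-01,  2.97180507e-04]), 'contact_force': array([-0.22891136,  0.54368893, -0.06313104]), 'moment': array([-0.00964545, -0.01076417,  0.02432815]), 'gripper_force': 0.0, 'width': -0.00011048149160535544}
[198.9 189.5] [ 177  165   45   50 1935] [ 0.524  -0.0165  0.076 ]
[256.1 188.9] [ 235  165   43   49 2001] [0.5162 0.0307 0.076 ]
[313.4 188.8] [ 293  165   42   49 2005] [0.5087 0.0779 0.076 ]
[370.2 188.8] [ 349  165   43   49 1921] [0.5013 0.1249 0.076 ]
[ 10.4 331.3] [  0 309  25  40 734] [ 0.6973 -0.193   0.076 ]
```

View pics/w1.png

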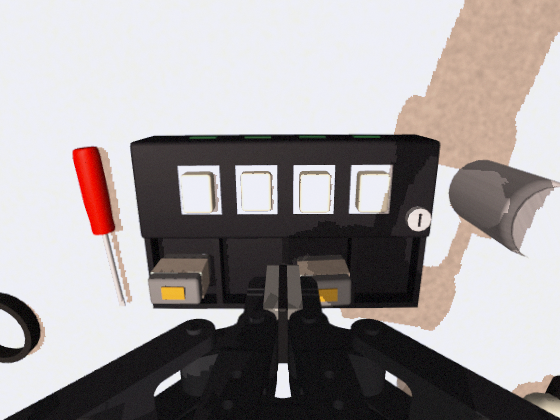

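The wrist view shows four keys on white bezels, at columns about 199, 256, 313 and 370, row 189. The dial is at (418,219). I'll zoom in to find the latched one.

Run:
```python
from h import *
im=cv2.imread('pics/w1.png')[155:225,170:400]
g=cv2.resize(im,None,fx=3.4,fy=3.4,interpolation=cv2.INTER_CUBIC).astype(float)
g=np.clip((g-120)*255/135,0,255)
t=cv2.imread('pics/scene.png')[150:205,245:330]
t=cv2.resize(t,None,fx=5,fy=5,interpolation=cv2.INTER_CUBIC)
o=np.zeros((g.shape[0]+t.shape[0],g.shape[1],3));o[:g.shape[0]]=g;o[g.shape[0]:,:t.shape[1]]=t
cv2.imwrite('pics/z.png',o);print(o.shape)
s,d=get_state(),optics.get_image('wrist');wcam(s,d)
for c,st in keys(d,(170,400,150,230),120,600,6000): print(c.round(1),onz(d,c,.061).round(4))
```

```text
(513, 782, 3)
[368.8 189.4] [0.5042 0.1292 0.061 ]
[197.4 189.8] [ 0.528  -0.0195  0.061 ]
[254.8 189.8] [0.5203 0.0304 0.061 ]
[312.1 189.8] [0.5124 0.0799 0.061 ][ WARN:0@0.258] global loadsave.cpp:1063 imwrite_ Unsupported depth image for selected encoder is fallbacked to CV_8U.
```

View pics/z.png

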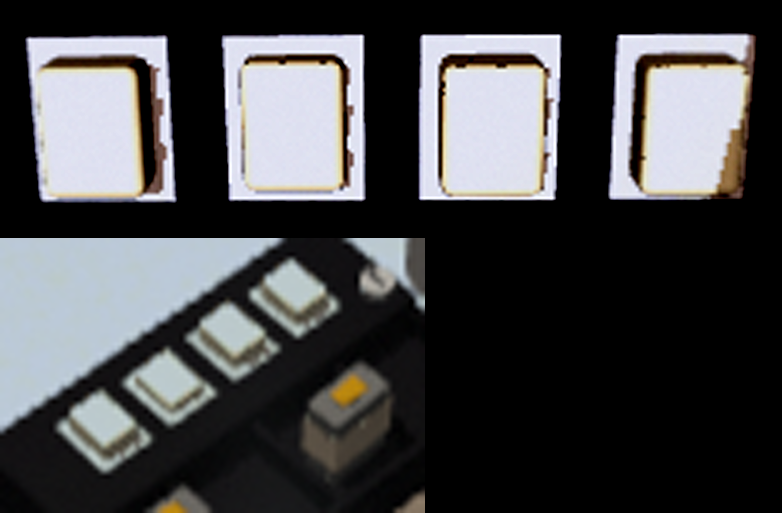

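Key_3 is latched: its top sits lower in both views. Next, move above key_1.

>>> send_rows(increments=[{"gripper":1,"linear":[-0.007,0.04,-0.01],"delta_rot":[0,0,0]},{"gripper":1,"linear":[-0.013,0.0755,-0.04],"delta_rot":[0,0,0]},{"gripper":1,"linear":[-0.013,0.0755,-0.08],"delta_rot":[0,0,0]},{"gripper":1,"linear":[-0.013,0.0755,-0.115],"delta_rot":[0,0,0]},{"gripper":1,"linear":[-0.013,0.0755,-0.135],"delta_rot":[0,0,0]},{"gripper":1,"linear":[-0.013,0.0755,-0.147],"delta_rot":[0,0,0]},{"gripper":1,"linear":[-0.013,0.0755,-0.147],"delta_rot":[0,0,0]},{"gripper":1,"linear":[-0.013,0.0755,-0.147],"delta_rot":[0,0,0]}])

```text
clock: 2.7
position: [0.5041, 0.1303, 0.0852]
ee_rot: [0.001, -0.079, 0.997, 0.0]
contact_force: [0.7, -0.3, 0.1]
width: -0.0
gripper_force: 0.0
```

Run:
```python
from h import *
s,d=grab('wrist','w2.png');print(s['position'],s['contact_force'],s['ee_rot'])
```

```text
[0.50406951 0.13030715 0.08519897] [ 0.70919426 -0.31389251  0.09337195] [ 7.17079361e-04 -7.89238889e-02  9.96880377e-01  1.39285615e-04]
```

View pics/w2.png

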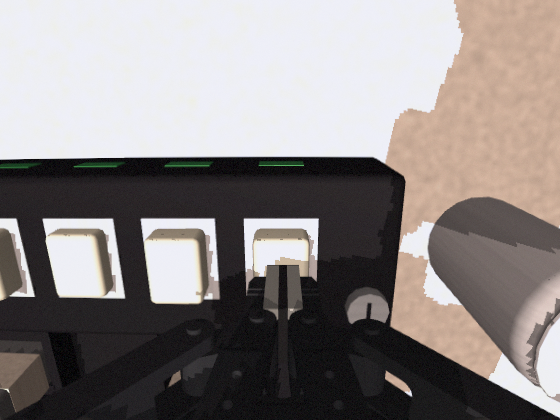

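The fingers (col 283) are centred over key_1 (col 281). Descend in 1 mm steps.

>>> send_rows(increments=[{"gripper":1,"linear":[0,0,-0.003],"delta_rot":[0,0,0]},{"gripper":1,"linear":[0,0,-0.006],"delta_rot":[0,0,0]},{"gripper":1,"linear":[0,0,-0.008],"delta_rot":[0,0,0]},{"gripper":1,"linear":[0,0,-0.009],"delta_rot":[0,0,0]},{"gripper":1,"linear":[0,0,-0.009],"delta_rot":[0,0,0]}])

```text
clock: 3.25
position: [0.5037, 0.1296, 0.0753]
ee_rot: [-0.0, -0.078, 0.997, 0.0]
contact_force: [-0.4, 0.3, 1.3]
width: 0.0001
gripper_force: 0.6
```

>>> send_rows(increments=[{"gripper":1,"linear":[0,0,-0.001],"delta_rot":[0,0,0]},{"gripper":1,"linear":[0,0,-0.002],"delta_rot":[0,0,0]},{"gripper":1,"linear":[0,0,-0.002],"delta_rot":[0,0,0]}])

```text
clock: 3.55
position: [0.5038, 0.1296, 0.0733]
ee_rot: [0.0, -0.079, 0.997, -0.0]
contact_force: [-1.0, -0.5, 2.5]
width: -0.0002
gripper_force: 1.0
```

>>> send_rows(increments=[{"gripper":1,"linear":[0,0,0.007],"delta_rot":[0,0,0]},{"gripper":1,"linear":[0,0,0.016],"delta_rot":[0,0,0]},{"gripper":1,"linear":[0.004,-0.025,0.018],"delta_rot":[0,0,0]},{"gripper":1,"linear":[0.008,-0.049,0.016],"delta_rot":[0,0,0]},{"gripper":1,"linear":[0.008,-0.049,0.014],"delta_rot":[0,0,0]},{"gripper":1,"linear":[0.008,-0.049,0.009],"delta_rot":[0,0,0]},{"gripper":1,"linear":[0.008,-0.049,0.005],"delta_rot":[0,0,0]},{"gripper":1,"linear":[0.008,-0.049,0.003],"delta_rot":[0,0,0]}])

```text
clock: 4.35
position: [0.511, 0.0814, 0.0758]
ee_rot: [-0.001, -0.079, 0.997, 0.0]
contact_force: [-1.0, -0.2, 1.1]
width: 0.0001
gripper_force: 0.6
```

>>> send_rows(increments=[{"gripper":1,"linear":[0,0,-0.001],"delta_rot":[0,0,0]},{"gripper":1,"linear":[0,0,-0.002],"delta_rot":[0,0,0]},{"gripper":1,"linear":[0,0,-0.003],"delta_rot":[0,0,0]},{"gripper":1,"linear":[0,0,-0.003],"delta_rot":[0,0,0]}])

```text
clock: 4.75
position: [0.5115, 0.0811, 0.0734]
ee_rot: [-0.0, -0.079, 0.997, 0.0]
contact_force: [-0.4, 1.4, 1.0]
width: -0.0
gripper_force: 1.0
```

>>> send_rows(increments=[{"gripper":1,"linear":[0,0,0.007],"delta_rot":[0,0,0]},{"gripper":1,"linear":[0,0,0.016],"delta_rot":[0,0,0]},{"gripper":1,"linear":[0.004,-0.025,0.018],"delta_rot":[0,0,0]},{"gripper":1,"linear":[0.008,-0.05,0.016],"delta_rot":[0,0,0]},{"gripper":1,"linear":[0.008,-0.05,0.012],"delta_rot":[0,0,0]},{"gripper":1,"linear":[0.008,-0.05,0.006],"delta_rot":[0,0,0]},{"gripper":1,"linear":[0.008,-0.05,0.001],"delta_rot":[0,0,0]},{"gripper":1,"linear":[0.008,-0.05,0],"delta_rot":[0,0,0]}])

```text
clock: 5.55
position: [0.5188, 0.0314, 0.0725]
ee_rot: [-0.001, -0.079, 0.997, 0.0]
contact_force: [-0.3, -0.1, -0.3]
width: -0.0003
gripper_force: 0.0
```

>>> send_rows(increments=[{"gripper":1,"linear":[0,0,-0.0005],"delta_rot":[0,0,0]},{"gripper":1,"linear":[0,0,-0.001],"delta_rot":[0,0,0]},{"gripper":1,"linear":[0,0,-0.001],"delta_rot":[0,0,0]}])

```text
clock: 5.85
position: [0.5197, 0.031, 0.0724]
ee_rot: [0.0, -0.079, 0.997, 0.0]
contact_force: [-0.5, -0.2, -0.6]
width: 0.0001
gripper_force: 0.0
```

No contact at 72.4 mm, so key_3 is confirmed as latched. Continue in small steps.

>>> send_rows(increments=[{"gripper":1,"linear":[0,0,-0.0005],"delta_rot":[0,0,0]},{"gripper":1,"linear":[0,0,-0.0005],"delta_rot":[0,0,0]}])

```text
clock: 6.05
position: [0.5197, 0.0307, 0.0719]
ee_rot: [0.0, -0.079, 0.997, 0.0]
contact_force: [-0.3, -0.1, -0.5]
width: 0.0002
gripper_force: 0.0
```

>>> send_rows(increments=[{"gripper":1,"linear":[0,0,-0.0005],"delta_rot":[0,0,0]},{"gripper":1,"linear":[0,0,-0.0005],"delta_rot":[0,0,0]}])

```text
clock: 6.25
position: [0.5197, 0.0307, 0.0713]
ee_rot: [-0.0, -0.078, 0.997, 0.0]
contact_force: [0.1, 0.6, -0.7]
width: -0.0002
gripper_force: 0.0
```

>>> send_rows(increments=[{"gripper":1,"linear":[0,0,-0.0003],"delta_rot":[0,0,0]},{"gripper":1,"linear":[0,0,-0.0003],"delta_rot":[0,0,0]}])

```text
clock: 6.45
position: [0.5197, 0.0306, 0.0711]
ee_rot: [0.0, -0.078, 0.997, 0.0]
contact_force: [-0.3, 0.1, 1.1]
width: -0.0
gripper_force: 0.4
```

>>> send_rows(increments=[{"gripper":1,"linear":[0,0,-0.0002],"delta_rot":[0,0,0]},{"gripper":1,"linear":[0,0,-0.0002],"delta_rot":[0,0,0]}])

```text
clock: 6.65
position: [0.5197, 0.0307, 0.0711]
ee_rot: [0.0, -0.079, 0.997, 0.0]
contact_force: [-1.1, -0.1, 3.0]
width: -0.0003
gripper_force: 1.5
```

Key_3 was touched without moving. On to key_4.

>>> send_rows(increments=[{"gripper":1,"linear":[0,0,0.008],"delta_rot":[0,0,0]},{"gripper":1,"linear":[0,0,0.018],"delta_rot":[0,0,0]},{"gripper":1,"linear":[0.004,-0.025,0.02],"delta_rot":[0,0,0]},{"gripper":1,"linear":[0.008,-0.05,0.018],"delta_rot":[0,0,0]},{"gripper":1,"linear":[0.008,-0.05,0.016],"delta_rot":[0,0,0]},{"gripper":1,"linear":[0.008,-0.05,0.011],"delta_rot":[0,0,0]},{"gripper":1,"linear":[0.008,-0.05,0.007],"delta_rot":[0,0,0]},{"gripper":1,"linear":[0.008,-0.05,0.006],"delta_rot":[0,0,0]}])

```text
clock: 7.45
position: [0.5269, -0.0185, 0.0762]
ee_rot: [-0.001, -0.079, 0.997, 0.0]
contact_force: [-1.0, -0.4, -0.0]
width: -0.0004
gripper_force: 0.0
```

>>> send_rows(increments=[{"gripper":1,"linear":[0,0,-0.001],"delta_rot":[0,0,0]},{"gripper":1,"linear":[0,0,-0.002],"delta_rot":[0,0,0]},{"gripper":1,"linear":[0,0,-0.003],"delta_rot":[0,0,0]},{"gripper":1,"linear":[0,0,-0.003],"delta_rot":[0,0,0]}])

```text
clock: 7.85
position: [0.5275, -0.0189, 0.0738]
ee_rot: [-0.0, -0.079, 0.997, 0.0]
contact_force: [-1.1, 2.1, 2.0]
width: -0.0004
gripper_force: 0.9
```

Key_4 is tapped. Back to key_3, press about 4.3 mm, then rise slowly.

>>> send_rows(increments=[{"gripper":1,"linear":[0,0,0.007],"delta_rot":[0,0,0]},{"gripper":1,"linear":[0,0,0.016],"delta_rot":[0,0,0]},{"gripper":1,"linear":[-0.004,0.025,0.018],"delta_rot":[0,0,0]},{"gripper":1,"linear":[-0.008,0.05,0.014],"delta_rot":[0,0,0]},{"gripper":1,"linear":[-0.008,0.05,0.008],"delta_rot":[0,0,0]},{"gripper":1,"linear":[-0.008,0.05,0.002],"delta_rot":[0,0,0]},{"gripper":1,"linear":[-0.008,0.05,-0.001],"delta_rot":[0,0,0]},{"gripper":1,"linear":[-0.008,0.05,-0.001],"delta_rot":[0,0,0]}])

```text
clock: 8.65
position: [0.5196, 0.0299, 0.0723]
ee_rot: [-0.0, -0.078, 0.997, -0.0]
contact_force: [0.1, -0.1, 0.2]
width: 0.0
gripper_force: 0.0
```

>>> send_rows(increments=[{"gripper":1,"linear":[0,0,-0.002],"delta_rot":[0,0,0]},{"gripper":1,"linear":[0,0,-0.0035],"delta_rot":[0,0,0]},{"gripper":1,"linear":[0,0,-0.005],"delta_rot":[0,0,0]},{"gripper":1,"linear":[0,0,-0.006],"delta_rot":[0,0,0]},{"gripper":1,"linear":[0,0,-0.006],"delta_rot":[0,0,0]},{"gripper":1,"linear":[0,0,-0.006],"delta_rot":[0,0,0]}])

```text
clock: 9.25
position: [0.5201, 0.0301, 0.0671]
ee_rot: [0.0, -0.079, 0.997, -0.001]
contact_force: [-0.4, -3.4, 4.0]
width: -0.0001
gripper_force: 2.3
```

>>> send_rows(increments=[{"gripper":1,"linear":[0,0,-0.0006],"delta_rot":[0,0,0]},{"gripper":1,"linear":[0,0,-0.0006],"delta_rot":[0,0,0]},{"gripper":1,"linear":[0,0,0.001],"delta_rot":[0,0,0]},{"gripper":1,"linear":[0,0,0.003],"delta_rot":[0,0,0]},{"gripper":1,"linear":[0,0,0.005],"delta_rot":[0,0,0]},{"gripper":1,"linear":[0,0,0.006],"delta_rot":[0,0,0]},{"gripper":1,"linear":[0,0,0.007],"delta_rot":[0,0,0]},{"gripper":1,"linear":[0,0,0.007],"delta_rot":[0,0,0]}])

```text
clock: 10.05
position: [0.5197, 0.0312, 0.0738]
ee_rot: [0.0, -0.078, 0.997, 0.0]
contact_force: [1.7, -1.0, 1.3]
width: 0.0003
gripper_force: 1.0
```

>>> send_rows(increments=[{"gripper":1,"linear":[0,0,0.002],"delta_rot":[0,0,0]},{"gripper":1,"linear":[0,0,0.005],"delta_rot":[0,0,0]},{"gripper":1,"linear":[0,0,0.02],"delta_rot":[0,0,0]},{"gripper":1,"linear":[0,0,0.05],"delta_rot":[0,0,0]},{"gripper":1,"linear":[0,0.01,0.09],"delta_rot":[0,0,0]},{"gripper":1,"linear":[-0.002,0.024,0.13],"delta_rot":[0,0,0]},{"gripper":1,"linear":[-0.003,0.024,0.157],"delta_rot":[0,0,0]},{"gripper":1,"linear":[-0.003,0.024,0.157],"delta_rot":[0,0,0]}])

```text
clock: 10.85
position: [0.5182, 0.0552, 0.2348]
ee_rot: [0.003, -0.079, 0.997, -0.0]
contact_force: [0.2, -0.5, 0.2]
width: 0.0002
gripper_force: 0.0
```

Run:
```python
from h import *
s,d=grab('wrist','w3.png');print(s['position'],s['contact_force'])
g=cv2.resize(d['pixels'][120:320,130:450],None,fx=2.4,fy=2.4,interpolation=cv2.INTER_CUBIC).astype(float)
cv2.imwrite('pics/z3.png',np.clip((g-100)*255/155,0,255).astype(np.uint8))
```

```text
[0.51817503 0.05524228 0.23481762] [ 0.18310936 -0.51865963  0.22787598]
```

View pics/z3.png

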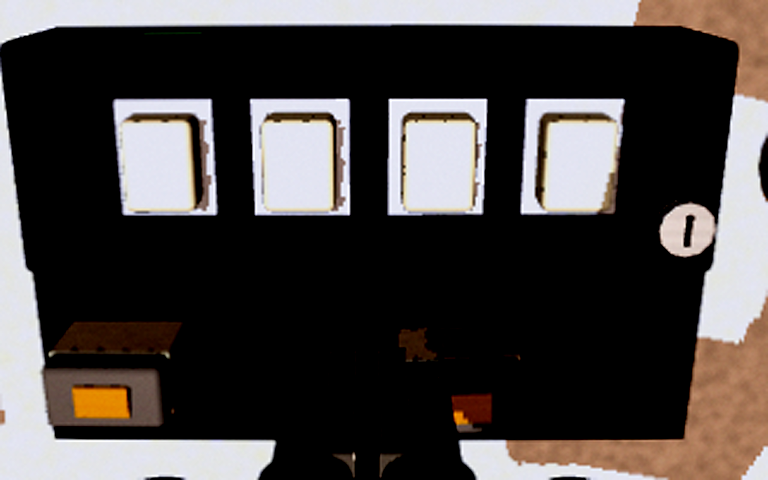

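All four keys now stand level (crop columns 158, 298, 440, 580, lower edges at row 211), so key_3 is up. The packs are in place.

```bash
python3 -c "
from rig import *
print(sign_off())"
```

```text
the job is handed in; nothing more can be done
None
```

The job is handed in: the four keys were tapped in order from the dial end, and the latched one (key_3) was then pressed until it let go, so all four now stand level, with the arm clear and nothing else touched.

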